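# Line up the part-used tape rolls by size

### The job

Line up the four brown tape rolls on the white strip's four round marks in order of size, so that the one with least tape left is at the red tag and gets used first, and the fullest is farthest from it. Each roll lies flat and centred on its mark; leave the pencil cup standing where it is.

Things in the scene. Friction and masses are not known exactly. Their poses are not given: they have to be found in the camera images.
- roll_least: one of the four brown parcel-tape rolls, the smallest (least tape left): a flat-lying ring with a pale card core, outer diameter 32 mm, bore 22 mm, 25 mm high, about 15 g; origin at the centre of its underside, z up along its axis
- roll_low: one of the four brown parcel-tape rolls, the second smallest: a flat-lying ring with a pale card core, outer diameter 43 mm, bore 22 mm, 25 mm high, about 25 g; origin at the centre of its underside, z up along its axis
- roll_high: one of the four brown parcel-tape rolls, the second largest: a flat-lying ring with a pale card core, outer diameter 54 mm, bore 22 mm, 25 mm high, about 40 g; origin at the centre of its underside, z up along its axis
- roll_full: one of the four brown parcel-tape rolls, the largest (fullest): a flat-lying ring with a pale card core, outer diameter 66 mm, bore 22 mm, 25 mm high, about 60 g; origin at the centre of its underside, z up along its axis
- mark_a: flat printed pale-blue disc with a darker blue rim, 72 mm across, first of four along the white strip counted from the robot's left (+y); origin at its centre on the strip's top face, 6 mm above the table. Its x axis points across the strip (away from the robot), its y axis along the row; neighbouring marks are 84 mm apart. The strip is fixed, flat, 90 mm deep, 430 mm long and has no rims
- mark_b: flat printed pale-blue disc with a darker blue rim, 72 mm across, second of four along the white strip counted from the robot's left (+y); origin at its centre on the strip's top face, 6 mm above the table. Its x axis points across the strip (away from the robot), its y axis along the row; neighbouring marks are 84 mm apart. The strip is fixed, flat, 90 mm deep, 430 mm long and has no rims
- mark_c: flat printed pale-blue disc with a darker blue rim, 72 mm across, third of four along the white strip counted from the robot's left (+y); origin at its centre on the strip's top face, 6 mm above the table. Its x axis points across the strip (away from the robot), its y axis along the row; neighbouring marks are 84 mm apart. The strip is fixed, flat, 90 mm deep, 430 mm long and has no rims
- mark_d: flat printed pale-blue disc with a darker blue rim, 72 mm across, fourth of four along the white strip counted from the robot's left (+y); origin at its centre on the strip's top face, 6 mm above the table. Its x axis points across the strip (away from the robot), its y axis along the row; neighbouring marks are 84 mm apart. The strip is fixed, flat, 90 mm deep, 430 mm long and has no rims
- red_tag: fixed red plate, 70 mm across the strip by 26 mm along it and 10 mm thick, on the white strip just beyond one end mark (68 mm from that mark's centre); it may be at either end, with a grey plate of the same size at the other; origin at the centre of its underside
- pencil_cup: loose round wooden cup, 68 mm across and 95 mm high, with pencils that reach 155 mm above the table and lean out to 30 mm from its axis; stands among the rolls; origin at the centre of its underside
There are look-alikes about, which are no part of the job. Leave any blue or turquoise look-alike of the roll_full alone.

How it is judged:
At the end, for the whole second after the job is handed in: Counted from the red tag, the rolls stand smallest to largest, each within 12 mm of its mark's centre, flat on the strip (tilt under 0.1 rad, underside less than 5 mm above it), released and at rest (((horizontal distance between red_tag and mark_a below 0.1 m and horizontal distance between roll_least and mark_a below 0.012 m and horizontal distance between roll_low and mark_b below 0.012 m and horizontal distance between roll_high and mark_c below 0.012 m and horizontal distance between roll_full and mark_d below 0.012 m) or (horizontal distance between red_tag and mark_d below 0.1 m and horizontal distance between roll_least and mark_d below 0.012 m and horizontal distance between roll_low and mark_c below 0.012 m and horizontal distance between roll_high and mark_b below 0.012 m and horizontal distance between roll_full and mark_a below 0.012 m)) and height (world z) of each of roll_least, roll_low, roll_high, roll_full below 0.011 m and angle between each of roll_least, roll_low, roll_high, roll_full's own z axis and vertical below 0.1 rad and linear speed of each of roll_least, roll_low, roll_high, roll_full below 0.02 m/s); the robot touches nothing.
It fails at once if the pencil cup is pushed by more than 20 mm or tipped (distance of pencil_cup from where it was at the start of the episode above 0.02 m or angle between pencil_cup's own z axis and vertical above 0.3 rad).
It also fails if it takes over 112 s, if anything falls off the work surface, if the arm or the gripper's body presses on something with over 40 N, if the wrist force passes 120 N, or if a joint passes its speed limit or range.

### The arm

A 6-joint arm with a two-finger parallel gripper is mounted at the origin on the work surface. World frame = base frame: x ahead of the robot, y to its left, z up, the work surface at z = 0. Lengths are in m, angles in rad, forces in N, time in s.
With the tool pointing down it reaches from about 0.3 to 0.875 m from the base axis. Payload 6.4 kg.
Tool frame: the origin (TCP) lies between the finger pads; the fingertips stand 25 mm ahead of it and the grasp point (between the pads) lies 6 mm ahead of it (ctrl.finger_overhang is the distance from the TCP to the fingertips, in m); x points along the fingers, z is the direction in which the jaws open and shut, and the axes are right-handed (so a half turn about x gives the same grasp; the last joint's range is limited). The gripper opens to 85 mm and grips with 20 to 120 N. Pads are 22 mm wide; open, the fingers measure 114 mm over their backs; the gripper's body (76 mm by 85 mm) begins 54 mm behind the grasp point. The pads swing forward as they close: fully open they stand 13 mm farther back than shut.
Start: joints at [1.008, 0.181, 1.607, -0, 1.354, -0.206], TCP at [0.201, 0.539, 0.256] pointing down, gripper open.
Joint ranges: [-2.99, 2.99], [-0.89, 2.07], [0.3, 2.58], [-1.14, 4.28], [0, 2.63], [-3.12, 3.12]. Speed limits (rad/s): [2.57, 2.57, 3.01, 3.14, 3.14, 3.14].

### API

Orientations are given as a unit quaternion [w, x, y, z].
In Python, from bench import ctrl gives the robot as it stands.
- The arm moves only by the tool jog_arm, never from a script. Its argument "commands" is one flat list of numbers, 7 for each row, row after row: the shift along the tool's x, y, z as a fraction of full scale, then the turn, a rotation vector about the tool's x, y, z as a fraction of full scale, then the gripper's target within -1 to 1 (fully open at 1, half-way at 0, shut at -1). A call has 1 to 10 rows; each row is the pose to reach, as a shift and turn from the pose commanded when the call began, along the tool's axes at that moment, turning the shorter way round; what a row does not reach only later rows make up. Full scale, the value 1, is 0.2 m for a shift and 2 pi rad for a turn. A row lasts 1/8 s, in which the tool goes at most 62.5 mm and 10.7 degrees, less where a joint would pass 70% of its speed; a pose out of reach is approached as far as the arm can. A call with a number of a shift or a turn outside -1 to 1 is refused whole. A call with a gripper value outside its range is refused whole. The fingers move at their own pace and stop on an object; the grip force is fixed at half the most. Time passes only in rows, so rows that repeat a pose let the fingers close. It gives the time, the measured TCP pose, the force and the opening at its end, in the units of the state.
- ctrl.get_obs(): the state, without advancing time (a new reading comes with each control period).
- ctrl.camera(name): name is "scene" or "top"; returns a dict with "frame" (480x640x3 uint8, red, green, blue), "K" (3x3 intrinsics, pixels), "rvec" (rotation vector, rad) and "tvec" (3), from world to camera coordinates, as OpenCV has them. Camera axes: x right, y down, z forward; pixel columns grow to the right and rows downward; lengths in m; the calibration is good to about 2 mm. A picture is of the moment at which its call begins. There is no depth.
- ctrl.hand_in(): hands the job in, once; it reports no verdict.
The state is a dict: "time_s": time; "q": joint angles; "dq": joint speeds; "joint_efforts": joint torques, N m; "eef_pos": TCP position; "eef_rot": TCP orientation; "wrist_force": force on the tool from outside, world axes, zero at the start; "torque": the same for the moment, N m; "opening": opening from 0.0 (shut) to 1.0 (fully open).
Only numpy, scipy, OpenCV 4.12 (cv2) and the standard library are available. Lean on these libraries where they do the work, as an engineer would, in place of code of your own. Each camera call takes 0.05 s, during which the arm holds its last target.

## Working session

There is one attempt and no reset: what is moved stays moved. The work goes in short steps, Python scripts to look and compute and a tool call to move; the robot and the scene stay as the last step left them, time stands still between calls to the robot, and variables do not carry over. Pictures are saved under pics/ and viewed, and the job is handed in when it is done.

Besides the shell and the picture viewer there is one more tool, called after "Request:" as name(argument=value, ...), one argument or row to a line, values as JSON. jog_arm: Moves the arm, as the interface text tells. Its arguments: {"type":"object","properties":{"commands":{"type":"array","items":{"type":"number"}}},"required":["commands"]}

```bash
mkdir -p pics
python3 - <<'E'
from bench import ctrl
import cv2
o=ctrl.get_obs();print(o)
for n in("scene","top"):
    c=ctrl.camera(n);cv2.imwrite(f"pics/{n}0.png",c["frame"][:,:,::-1]);print(n,c["K"],c["rvec"],c["tvec"])
E
```

```text
{'time_s': 0.0, 'q': array([ 1.00772771e+00,  1.81535501e-01,  1.60802574e+00,  3.09209524e-05,
        1.35380534e+00, -2.06314802e-01]), 'dq': array([ 7.20920895e-05, -1.65265451e-04, -1.11879322e-03,  1.24596023e-03,
       -8.63282125e-04, -9.85470432e-05]), 'joint_efforts': array([ 9.26496205e-05, -4.44890893e+01, -3.51326752e+01, -2.44264838e-04,
        9.47389053e-03,  7.31727425e-06]), 'eef_pos': array([0.20051057, 0.53835459, 0.25537867]), 'eef_rot': array([ 0.58020218, -0.40358297,  0.5813655 ,  0.40311334]), 'wrist_force': array([ 0.20543557, -0.98801083, -0.37552654]), 'torque': array([-0.04361202,  0.02282829,  0.03634672]), 'opening': 0.9991360302539424}
scene [[570.89934999   0.         316.40086079]
 [  0.         570.89934999 233.55373481]
 [  0.           0.           1.        ]] [ 0.71482732  2.5267495  -1.2570165 ] [ 0.3791582  -0.09542199  1.27968293]
top [[444.64841368   0.         318.38335879]
 [  0.         444.64841368 239.54778413]
 [  0.           0.           1.        ]] [ 2.19026128 -2.15504815  0.10825247] [-0.038828    0.44586295  1.05649382]
```

View pics/top0.png

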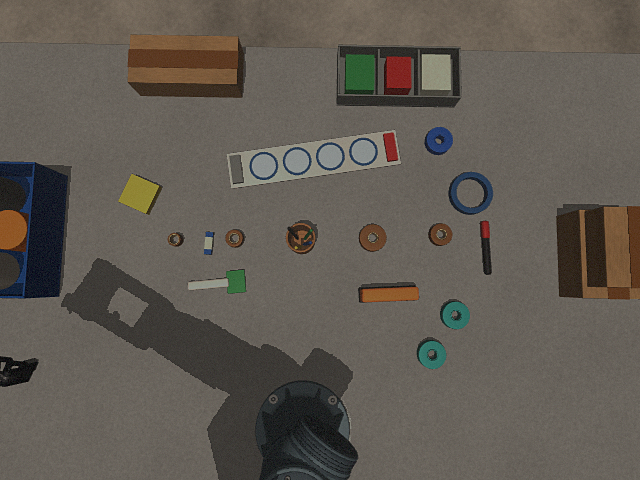

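View pics/scene0.png

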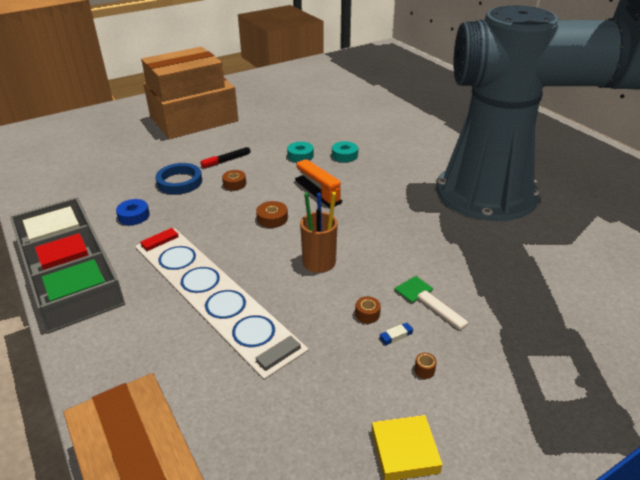

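The top view shows the brown rolls at (175,239), (235,238), (373,237) and (440,234), and the cup at (301,237). The red tag is at the right end (391,147), which is mark_d. Next I'll enlarge and measure.

```bash
cat > h.py <<'E'
from bench import ctrl
import cv2,numpy as np
def ray(c,uv,z):
    R,_=cv2.Rodrigues(np.array(c["rvec"],float));t=np.array(c["tvec"],float).ravel()
    d=R.T@np.linalg.inv(c["K"])@np.array([uv[0],uv[1],1.]);o=-R.T@t
    return o+d*(z-o[2])/d[2]
def proj(c,P):
    return cv2.projectPoints(np.array(P,float).reshape(-1,3),np.array(c["rvec"],float),np.array(c["tvec"],float),c["K"],None)[0].reshape(-1,2)
E
python3 - <<'E'
from h import *
c=ctrl.camera("top");f=c["frame"][:,:,::-1].copy()
a=cv2.resize(f[215:260,155:255],None,fx=8,fy=8,interpolation=cv2.INTER_CUBIC)
b=cv2.resize(f[215:260,355:455],None,fx=8,fy=8,interpolation=cv2.INTER_CUBIC)
cv2.imwrite("pics/a.png",a[:, :]);cv2.imwrite("pics/b.png",b)
s=cv2.resize(f[120:195,220:410],None,fx=4.2,fy=4.2,interpolation=cv2.INTER_CUBIC);cv2.imwrite("pics/s.png",s)
hsv=cv2.cvtColor(f,cv2.COLOR_BGR2HSV)
# brown mask
m=((hsv[...,0]<20)&(hsv[...,1]>90)&(hsv[...,2]>50)).astype(np.uint8)
for x0 in(150,215,275,345,415):
    roi=m[205:270,x0:x0+55]
    n,l,st,ce=cv2.connectedComponentsWithStats(roi)
    k=1+np.argmax(st[1:,4]);x,y,w,h,A=st[k]
    cn=max(cv2.findContours((l==k).astype(np.uint8),0,1)[0],key=cv2.contourArea)
    (u,v),r=cv2.minEnclosingCircle(cn);print("px",u+x0,v+205,r,w,h,"world",ray(c,(u+x0,v+205),.025))
# marks: blue rim
m=((hsv[...,0]>95)&(hsv[...,0]<125)&(hsv[...,1]>90)).astype(np.uint8)
for u0,v0 in((264,166),(297,161),(330,156),(363,151)):
    roi=m[v0-18:v0+19,u0-18:u0+19];cn=np.vstack(cv2.findContours(roi,0,1)[0])
    e=cv2.minEnclosingCircle(cn);u=e[0][0]+u0-18;v=e[0][1]+v0-18
    print("mark",u,v,e[1],ray(c,(u,v),.006))
E
```

```text
px 173.5625 238.6875 6.5700364112854 14 13 world [0.44247924 0.31820512 0.025     ]
px 233.64864921569824 238.16216278076172 8.940655708312988 18 18 world [0.44612875 0.17322098 0.025     ]
px 300.2012195587158 237.7865867614746 15.37193775177002 30 31 world [0.44967436 0.01243816 0.025     ]
px 372.3873233795166 237.40140914916992 13.61248779296875 27 28 world [ 0.45347062 -0.16215927  0.025     ]
px 440.5 234.5 11.510964393615723 22 22 world [ 0.4632391  -0.32716366  0.025     ]
mark 263.21973037719727 165.4977569580078 13.964021682739258 [0.63169134 0.10925604 0.006     ]
mark 296.46344566345215 160.64099311828613 13.947186470031738 [0.64551094 0.02642913 0.006     ]
mark 329.65909004211426 155.8863639831543 13.96082592010498 [ 0.65910319 -0.05650092  0.006     ]
mark 362.74745750427246 151.34067726135254 13.945399284362793 [ 0.67218908 -0.13938185  0.006     ]
```

```bash
python3 -c "
import cv2,numpy as np
a=[cv2.imread('pics/%s.png'%k) for k in 'abs'];w=800
a=[cv2.resize(x,(640,int(x.shape[0]*640/x.shape[1]))) for x in a]
v=np.vstack(a);print(v.shape);cv2.imwrite('pics/v.png',cv2.resize(v,None,fx=600/v.shape[0],fy=600/v.shape[0]))"
```

```text
(828, 640, 3)
```

View pics/v.png

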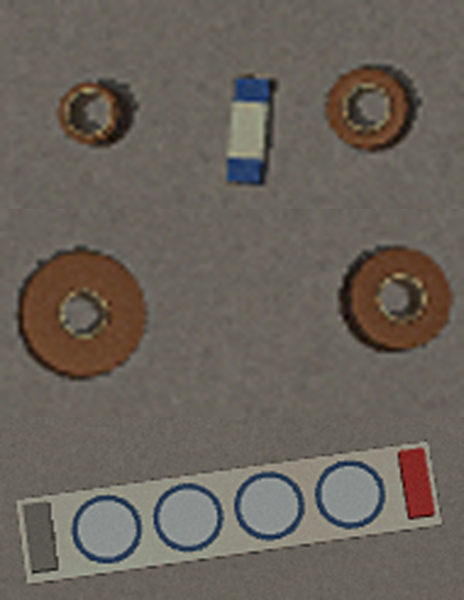

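```bash
cat >> h.py <<'E'
from scipy.spatial.transform import Rotation as Ro
th=np.arctan2(0.2486,0.0405)-np.pi/2 # placeholder, strip x-axis yaw
def strip_yaw():
    a=np.array([.63169,.10926]);d=np.array([.67219,-.13938]);v=(a-d);return np.arctan2(v[1],v[0])-np.pi/2
def Rt(sign=1,yaw=None):
    y=strip_yaw() if yaw is None else yaw
    x=np.array([0,0,-1.]);z=sign*np.array([np.cos(y),np.sin(y),0]);return np.c_[x,np.cross(z,x),z]
def cur():
    o=ctrl.get_obs();w,x,y,z=o["eef_rot"];return o,Ro.from_quat([x,y,z,w]).as_matrix()
def go(t,sign):
    o,R=cur();d=R.T@(np.array(t)-o["eef_pos"])/.2;r=Ro.from_matrix(R.T@Rt(sign)).as_rotvec()/(2*np.pi)
    print("pos",o["eef_pos"].round(4),"q",o["q"].round(2),"t",o["time_s"],"op",round(o["opening"],3),"F",o["wrist_force"].round(1));print("shift",d.round(4),"turn",r.round(4))
E
python3 - <<'E'
from h import *
o,R=cur();print(R.round(3),np.degrees(strip_yaw()),ctrl.finger_overhang)
for s in(1,-1):go([.4425,.318,.2],s)
E
```

```text
[[-0.001 -0.937  0.349]
 [-0.001  0.349  0.937]
 [-1.     0.    -0.001]] 9.251437719452605 0.025
pos [0.2006 0.5385 0.2556] q [ 1.01  0.18  1.61  0.    1.35 -0.21] t 0.15 op 1.001 F [ 0.8 -0.3 -0.4]
shift [ 0.2783 -1.5185 -0.6101] turn [ 1.675e-01 -2.000e-04  1.000e-04]
pos [0.2006 0.5385 0.2556] q [ 1.01  0.18  1.61  0.    1.35 -0.21] t 0.15 op 1.001 F [ 0.8 -0.3 -0.4]
shift [ 0.2783 -1.5185 -0.6101] turn [-3.325e-01 -1.000e-04 -3.000e-04]
```

Request:
jog_arm(
  commands=[0,-0.9,-0.5,0.1675,0,0,1,0,-0.9,-0.5,0.1675,0,0,1,0,-0.9,-0.5,0.1675,0,0,1,0,-0.9,-0.5,0.1675,0,0,1,0,-0.9,-0.5,0.1675,0,0,1,0,-0.9,-0.5,0.1675,0,0,1,0,-0.9,-0.5,0.1675,0,0,1,0,-0.9,-0.5,0.1675,0,0,1],
)

```text
time_s: 1.15
eef_pos: [0.3344, 0.3822, 0.2561]
eef_rot: [0.705, -0.058, 0.705, 0.058]
wrist_force: [0.2, 0.6, 0.6]
opening: 1.001
```

Run:
```python
from h import *
go([.4425,.318,.1],1)
```

```text
pos [0.3344 0.3822 0.2561] q [ 0.62  0.03  1.77 -0.    1.34  0.45] t 1.15 op 1.001 F [0.2 0.6 0.6]
shift [ 0.7805 -0.4049  0.481 ] turn [ 0.0004 -0.0001  0.    ]
```

Request:
jog_arm(
  commands=[0,-0.405,0.481,0,0,0,1,0,-0.405,0.481,0,0,0,1,0.78,-0.405,0.481,0,0,0,1,0.78,-0.405,0.481,0,0,0,1,0.78,-0.405,0.481,0,0,0,1,0.78,-0.405,0.481,0,0,0,1],
)

```text
time_s: 1.9
eef_pos: [0.4404, 0.3169, 0.0975]
eef_rot: [0.703, -0.058, 0.707, 0.057]
wrist_force: [0.1, -0.6, -0.6]
opening: 1.0
```

Run:
```python
from h import *
go([.4425,.318,.028],1)
c=ctrl.camera("top");cv2.imwrite("pics/t1.png",cv2.resize(c["frame"][180:280,120:260,::-1],None,fx=5,fy=5))
```

```text
pos [0.4404 0.3169 0.0975] q [ 0.4   0.31  1.8  -0.    1.03  0.24] t 1.9 op 1.0 F [ 0.1 -0.6 -0.6]
shift [0.3475 0.0044 0.0137] turn [ 0.0002 -0.001   0.0003]
```

View pics/t1.png

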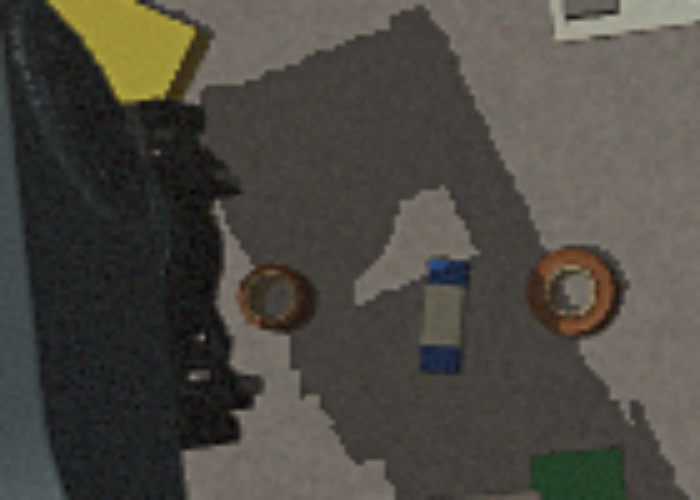

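Request:
jog_arm(
  commands=[0.3,0,0,0,0,0,1,0.36,0,0,0,0,0,1,0.36,0,0,0,0,0,1,0.36,0,0,0,0,0,1],
)

```text
time_s: 2.45
eef_pos: [0.4443, 0.3186, 0.0308]
eef_rot: [0.706, -0.057, 0.703, 0.058]
wrist_force: [-0.1, 0.3, 0.8]
opening: 0.998
```

Run:
```python
from h import *
go([.4425,.318,.028],1)
for n in("scene",):
  c=ctrl.camera(n);cv2.imwrite("pics/t2.png",cv2.resize(c["frame"][280:440,340:540,::-1],None,fx=4,fy=4)[:600])
```

```text
pos [0.4443 0.3186 0.0308] q [ 0.4   0.43  1.81 -0.    0.9   0.24] t 2.45 op 0.998 F [-0.1  0.3  0.8]
shift [ 0.014  -0.0017 -0.0097] turn [ 0.0001  0.0006 -0.0002]
```

View pics/t2.png

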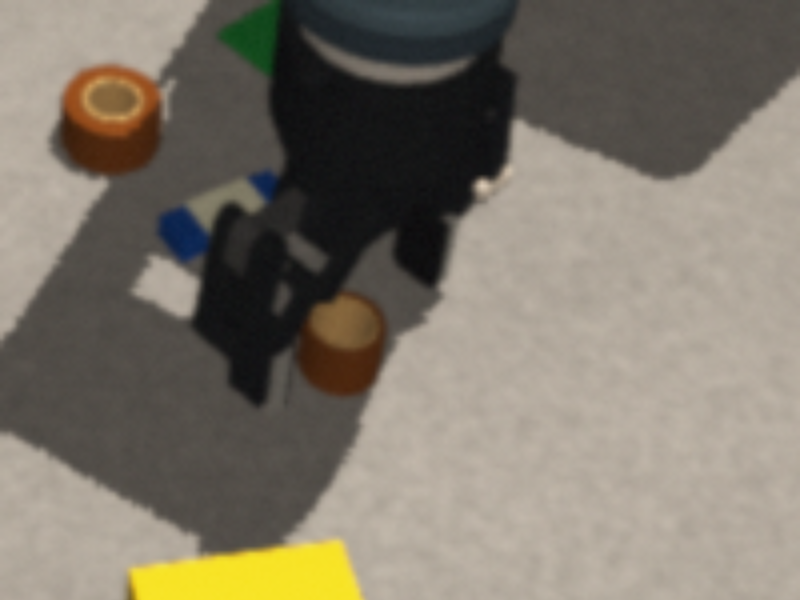

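Request:
jog_arm(
  commands=[0,0,0,0,0,0,-1,0,0,0,0,0,0,-1,0,0,0,0,0,0,-1,0,0,0,0,0,0,-1,0,0,0,0,0,0,-1,0,0,0,0,0,0,-1,0,0,0,0,0,0,-1,0,0,0,0,0,0,-1],
)

```text
time_s: 3.5
eef_pos: [0.4427, 0.3179, 0.0289]
eef_rot: [0.705, -0.057, 0.705, 0.057]
wrist_force: [-1.3, -1.5, 5.1]
opening: 0.354
```

Run:
```python
from h import *
go([.6722,-.1394,.25],1)
```

```text
pos [0.4427 0.3179 0.0289] q [ 0.4   0.43  1.81 -0.    0.9   0.24] t 3.5 op 0.354 F [-1.3 -1.5  5.1]
shift [-1.1052 -2.4413  0.7645] turn [0. 0. 0.]
```

Request:
jog_arm(
  commands=[-0.3,0,0,0,0,0,-1,-0.6,0,0,0,0,0,-1,-0.7,-0.3,0.2,0,0,0,-1,-0.7,-0.6,0.4,0,0,0,-1,-0.7,-0.8,0.6,0,0,0,-1,-0.7,-1,0.76,0,0,0,-1],
)

```text
time_s: 4.25
eef_pos: [0.6231, 0.1461, 0.1685]
eef_rot: [0.705, -0.057, 0.705, 0.057]
wrist_force: [-0.0, 0.3, 0.1]
opening: 0.352
```

Request:
jog_arm(
  commands=[0,-0.3,0,0,0,0,-1,0,-0.6,0,0,0,0,-1,0,-0.9,0,0,0,0,-1,0,-0.9,0,0,0,0,-1],
)

```text
time_s: 4.75
eef_pos: [0.6511, -0.035, 0.1681]
eef_rot: [0.705, -0.055, 0.705, 0.055]
wrist_force: [-0.5, 0.5, 0.1]
opening: 0.352
```

Run:
```python
from h import *
go([.6722,-.1394,.036],1)
```

```text
pos [ 0.6511 -0.035   0.1681] q [-0.23  0.43  1.47 -0.    1.24 -0.39] t 4.75 op 0.352 F [-0.5  0.5  0.1]
shift [ 0.661  -0.5314  0.0233] turn [-0.0009  0.      0.0002]
```

Request:
jog_arm(
  commands=[0,-0.3,0.02,0,0,0,-1,0,-0.54,0.023,0,0,0,-1,0,-0.54,0.023,0,0,0,-1,0.3,-0.54,0.023,0,0,0,-1,0.55,-0.54,0.023,0,0,0,-1,0.55,-0.54,0.023,0,0,0,-1,0.55,-0.54,0.023,0,0,0,-1],
)

```text
time_s: 5.62
eef_pos: [0.6738, -0.1352, 0.0602]
eef_rot: [0.705, -0.058, 0.704, 0.057]
wrist_force: [1.1, 0.3, 0.5]
opening: 0.354
```

Run:
```python
from h import *
go([.6722,-.1394,.036],1)
```

```text
pos [ 0.6738 -0.1352  0.0602] q [-0.37  0.63  1.42  0.    1.09 -0.53] t 5.625 op 0.354 F [1.1 0.3 0.5]
shift [ 0.1212 -0.0192 -0.0113] turn [0.0002 0.0003 0.0001]
```

Request:
jog_arm(
  commands=[0.06,-0.019,-0.008,0,0,0,-1,0.12,-0.019,-0.008,0,0,0,-1,0.12,-0.019,-0.008,0,0,0,-1,0.12,-0.019,-0.008,0,0,0,-1],
)

```text
time_s: 6.12
eef_pos: [0.6721, -0.1404, 0.0348]
eef_rot: [0.705, -0.057, 0.704, 0.057]
wrist_force: [1.0, 0.1, 2.2]
opening: 0.353
```

Run:
```python
from h import *
go([.6722,-.1394,.035],1)
c=ctrl.camera("scene");cv2.imwrite("pics/t3.png",cv2.resize(c["frame"][180:340,100:300,::-1],None,fx=4,fy=4)[:600])
```

```text
pos [ 0.6721 -0.1404  0.0348] q [-0.38  0.67  1.42  0.    1.05 -0.54] t 6.125 op 0.353 F [1.  0.1 2.2]
shift [-0.0012  0.005   0.0012] turn [-0.      0.0002  0.0001]
```

View pics/t3.png

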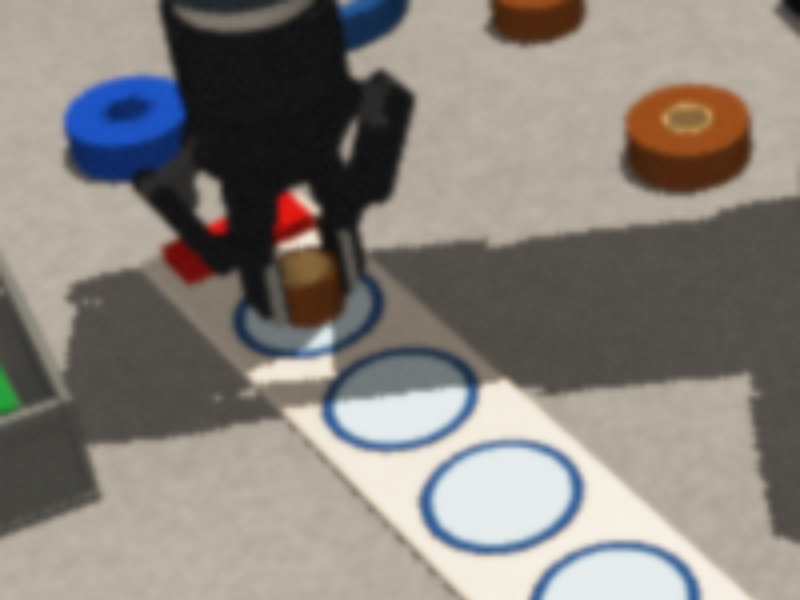

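The roll rests on mark_d, centred. I'll open the gripper and then lift.

Request:
jog_arm(
  commands=[0,0,0,0,0,0,1,0,0,0,0,0,0,1,0,0,0,0,0,0,1,0,0,0,0,0,0,1,0,0,0,0,0,0,1,0,0,0,0,0,0,1,-0.3,0,0,0,0,0,1,-0.6,0,0,0,0,0,1,-0.9,0,0,0,0,0,1,-0.9,0,0,0,0,0,1],
)

```text
time_s: 7.42
eef_pos: [0.6751, -0.1413, 0.2222]
eef_rot: [0.709, -0.059, 0.701, 0.055]
wrist_force: [-0.1, 0.2, -0.8]
opening: 1.001
```

Run:
```python
from h import *
go([.4461,.1732,.1],1)
```

```text
pos [ 0.6751 -0.1413  0.2222] q [-0.38  0.45  1.33  0.    1.35 -0.54] t 7.425 op 1.001 F [-0.1  0.2 -0.8]
shift [ 0.5898  1.7402 -0.8834] turn [0.     0.0018 0.0011]
```

Request:
jog_arm(
  commands=[0,0.3,0,0,0,0,1,0,0.6,0,0,0,0,1,0,0.8,-0.1,0,0,0,1,0,1,-0.3,0,0,0,1],
)

```text
time_s: 7.92
eef_pos: [0.5794, 0.0493, 0.2133]
eef_rot: [0.705, -0.057, 0.705, 0.057]
wrist_force: [0.3, -0.0, 1.6]
opening: 0.999
```

Request:
jog_arm(
  commands=[0,0.3,-0.1,0,0,0,1,0,0.6,-0.3,0,0,0,1,0,0.74,-0.5,0,0,0,1,0,0.74,-0.58,0,0,0,1,0.3,0.74,-0.58,0,0,0,1,0.55,0.74,-0.58,0,0,0,1,0.55,0.74,-0.58,0,0,0,1,0.55,0.74,-0.58,0,0,0,1],
)

```text
time_s: 8.93
eef_pos: [0.4433, 0.1748, 0.1056]
eef_rot: [0.705, -0.057, 0.704, 0.057]
wrist_force: [-0.4, -0.5, 0.3]
opening: 0.999
```

Run:
```python
from h import *
go([.4461,.1732,.028],1)
```

```text
pos [0.4433 0.1748 0.1056] q [ 0.13  0.16  1.97 -0.    1.01 -0.03] t 8.925 op 0.999 F [-0.4 -0.5  0.3]
shift [ 0.3882 -0.0101  0.0119] turn [-0.0001  0.0003  0.    ]
```

Request:
jog_arm(
  commands=[0.2,-0.01,0.012,0,0,0,1,0.385,-0.01,0.012,0,0,0,1,0.385,-0.01,0.012,0,0,0,1,0.385,-0.01,0.012,0,0,0,-1,0.385,-0.01,0.012,0,0,0,-1,0.385,-0.01,0.012,0,0,0,-1,0.385,-0.01,0.012,0,0,0,-1,0.385,-0.01,0.012,0,0,0,-1,0.385,-0.01,0.012,0,0,0,-1,0.385,-0.01,0.012,0,0,0,-1],
)

```text
time_s: 10.18
eef_pos: [0.4463, 0.1738, 0.0297]
eef_rot: [0.706, -0.057, 0.704, 0.057]
wrist_force: [-3.0, -1.2, 13.5]
opening: 0.486
```

Run:
```python
from h import *
go([.6591,-.0565,.036],1)
```

```text
pos [0.4463 0.1738 0.0297] q [ 0.12  0.32  1.98 -0.    0.84 -0.04] t 10.175 op 0.486 F [-3.  -1.2 13.5]
shift [-0.0281 -1.3081  0.8642] turn [0.0001 0.0005 0.0001]
```

Request:
jog_arm(
  commands=[-0.3,0,0,0,0,0,-1,-0.6,0,0.1,0,0,0,-1,-0.8,0,0.3,0,0,0,-1,-0.8,-0.2,0.5,0,0,0,-1,-0.8,-0.4,0.7,0,0,0,-1,-0.8,-0.7,0.86,0,0,0,-1,-0.8,-0.9,0.86,0,0,0,-1,-0.8,-0.9,0.86,0,0,0,-1],
)

```text
time_s: 11.18
eef_pos: [0.6443, 0.0201, 0.188]
eef_rot: [0.705, -0.056, 0.705, 0.055]
wrist_force: [-0.7, 0.9, 0.3]
opening: 0.481
```

Request:
jog_arm(
  commands=[0,-0.2,0,0,0,0,-1,0,-0.4,0,0,0,0,-1,0,-0.4,0,0,0,0,-1,0.3,-0.4,0,0,0,0,-1,0.6,-0.4,0,0,0,0,-1,0.65,-0.4,0,0,0,0,-1,0.65,-0.4,0,0,0,0,-1],
)

```text
time_s: 12.05
eef_pos: [0.6566, -0.0544, 0.0582]
eef_rot: [0.705, -0.057, 0.705, 0.057]
wrist_force: [0.8, -0.5, 0.0]
opening: 0.483
```

Run:
```python
from h import *
go([.6591,-.0565,.036],1)
```

```text
pos [ 0.6566 -0.0544  0.0582] q [-0.26  0.58  1.5   0.    1.06 -0.43] t 12.05 op 0.483 F [ 0.8 -0.5  0. ]
shift [ 0.1111 -0.0122  0.0108] turn [ 0.0002  0.     -0.    ]
```

Request:
jog_arm(
  commands=[0.06,-0.012,0.01,0,0,0,-1,0.111,-0.012,0.01,0,0,0,-1,0.111,-0.012,0.01,0,0,0,-1,0.111,-0.012,0.01,0,0,0,-1],
)

```text
time_s: 12.55
eef_pos: [0.6593, -0.0578, 0.0359]
eef_rot: [0.705, -0.057, 0.704, 0.057]
wrist_force: [1.1, 0.7, 2.3]
opening: 0.483
```

Run:
```python
from h import *
go([.6591,-.0565,.036],1)
c=ctrl.camera("scene");cv2.imwrite("pics/t4.png",cv2.resize(c["frame"][180:340,100:300,::-1],None,fx=4,fy=4)[:600])
```

```text
pos [ 0.6593 -0.0578  0.0359] q [-0.27  0.62  1.49  0.    1.02 -0.43] t 12.55 op 0.483 F [1.1 0.7 2.3]
shift [-0.0007  0.0064 -0.0002] turn [-0.      0.0003  0.0001]
```

View pics/t4.png

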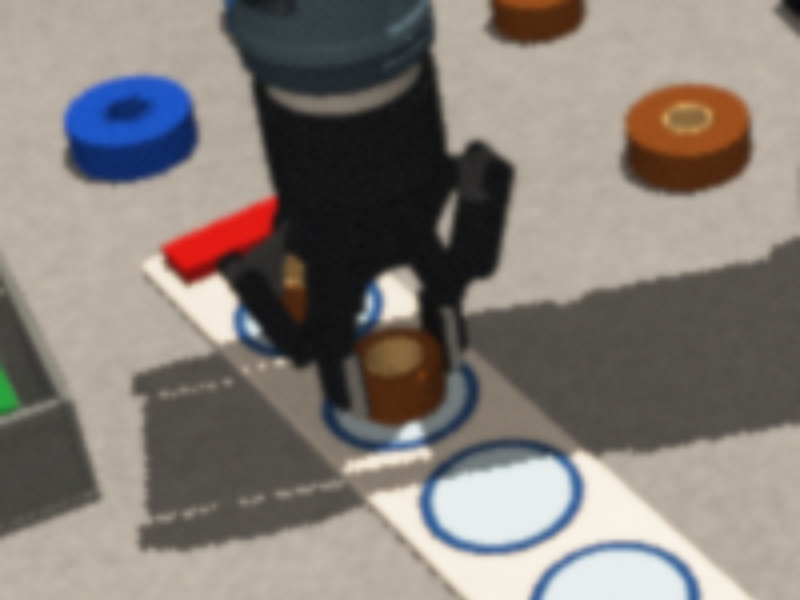

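The second roll is centred on mark_c and resting on it. I'll release it and go to the 54 mm roll at (0.463, -0.327).

Request:
jog_arm(
  commands=[0,0,0,0,0,0,1,0,0,0,0,0,0,1,0,0,0,0,0,0,1,0,0,0,0,0,0,1,0,0,0,0,0,0,1,0,0,0,0,0,0,1,-0.3,0,0,0,0,0,1,-0.6,0,0,0,0,0,1,-0.8,0,0,0,0,0,1,-0.8,0,0,0,0,0,1],
)

```text
time_s: 13.85
eef_pos: [0.6611, -0.0581, 0.2004]
eef_rot: [0.708, -0.058, 0.702, 0.056]
wrist_force: [-0.1, -0.5, 0.8]
opening: 1.0
```

Run:
```python
from h import *
go([.4630,-.3270,.1],1)
c=ctrl.camera("top");cv2.imwrite("pics/t5.png",cv2.resize(c["frame"][120:300,220:480,::-1],None,fx=3,fy=3)[:600])
```

```text
pos [ 0.6611 -0.0581  0.2004] q [-0.27  0.42  1.42 -0.    1.29 -0.43] t 13.85 op 1.0 F [-0.1 -0.5  0.8]
shift [ 0.4966 -1.1657 -1.1983] turn [0.     0.0013 0.0006]
```

View pics/t5.png

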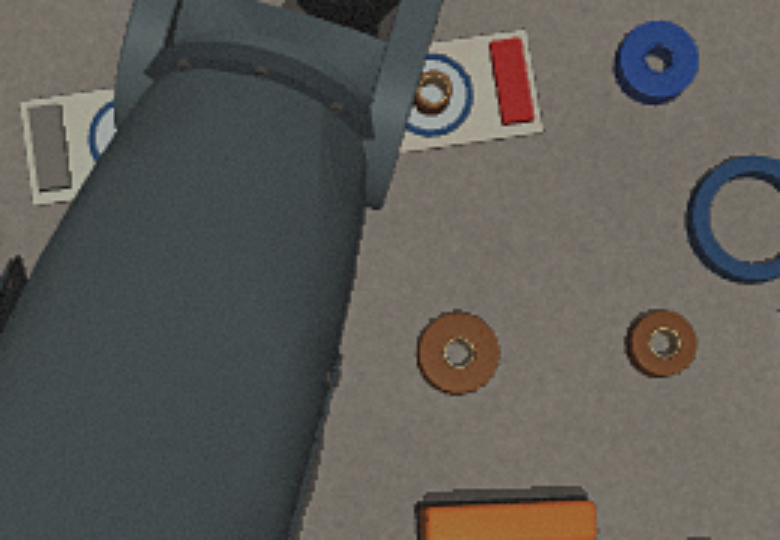

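Request:
jog_arm(
  commands=[0,-0.3,-0.2,0,0,0,1,0,-0.5,-0.4,0,0,0,1,0,-0.7,-0.6,0,0,0,1,0,-0.9,-0.9,0,0,0,1],
)

```text
time_s: 14.4
eef_pos: [0.5149, -0.2586, 0.193]
eef_rot: [0.704, -0.056, 0.706, 0.058]
wrist_force: [-0.1, -0.3, 0.5]
opening: 1.002
```

Request:
jog_arm(
  commands=[0,-0.26,-0.3,0,0,0,1,0,-0.26,-0.3,0,0,0,1,0.25,-0.26,-0.3,0,0,0,1,0.5,-0.26,-0.3,0,0,0,1,0.5,-0.26,-0.3,0,0,0,1,0.5,-0.26,-0.3,0,0,0,1],
)

```text
time_s: 15.15
eef_pos: [0.4668, -0.3185, 0.096]
eef_rot: [0.705, -0.057, 0.705, 0.057]
wrist_force: [0.6, 0.2, 0.3]
opening: 1.0
```

Run:
```python
from h import *
go([.4630,-.3270,.029],1)
```

```text
pos [ 0.4668 -0.3185  0.096 ] q [-0.81  0.35  1.75  0.    1.04 -0.97] t 15.15 op 1.0 F [0.6 0.2 0.3]
shift [ 0.3348 -0.0388 -0.0259] turn [0.0001 0.0001 0.0001]
```

Request:
jog_arm(
  commands=[0,-0.039,-0.024,0,0,0,1,0.2,-0.039,-0.024,0,0,0,1,0.335,-0.039,-0.024,0,0,0,1,0.335,-0.039,-0.024,0,0,0,1,0.335,-0.039,-0.024,0,0,0,1],
)

```text
time_s: 15.78
eef_pos: [0.4636, -0.3283, 0.0301]
eef_rot: [0.706, -0.058, 0.704, 0.056]
wrist_force: [0.6, -0.3, 0.8]
opening: 1.001
```

Run:
```python
from h import *
go([.4630,-.3270,.0295],1)
```

```text
pos [ 0.4636 -0.3283  0.0301] q [-0.83  0.47  1.75 -0.    0.92 -0.99] t 15.775 op 1.001 F [ 0.6 -0.3  0.8]
shift [ 0.0031  0.007  -0.0019] turn [0.     0.0003 0.0004]
```

Request:
jog_arm(
  commands=[0,0,0,0,0,0,-1,0,0,0,0,0,0,-1,0,0,0,0,0,0,-1,0,0,0,0,0,0,-1,0,0,0,0,0,0,-1,0,0,0,0,0,0,-1,0,0,0,0,0,0,-1],
)

```text
time_s: 16.65
eef_pos: [0.4634, -0.3278, 0.0302]
eef_rot: [0.705, -0.058, 0.704, 0.056]
wrist_force: [-2.3, 2.3, 10.8]
opening: 0.614
```

Run:
```python
from h import *
go([.6455,.0264,.0365],1)
```

```text
pos [ 0.4634 -0.3278  0.0302] q [-0.82  0.47  1.76 -0.    0.92 -0.99] t 16.65 op 0.614 F [-2.3  2.3 10.8]
shift [-0.0334  1.601   1.184 ] turn [0.0001 0.0002 0.0003]
```

Request:
jog_arm(
  commands=[-0.3,0,0,0,0,0,-1,-0.6,0,0.1,0,0,0,-1,-0.8,0.2,0.3,0,0,0,-1,-0.8,0.4,0.5,0,0,0,-1,-0.8,0.6,0.7,0,0,0,-1,-0.8,0.8,0.9,0,0,0,-1,-0.8,0.9,0.95,0,0,0,-1],
)

```text
time_s: 17.52
eef_pos: [0.6225, -0.116, 0.1885]
eef_rot: [0.705, -0.058, 0.704, 0.058]
wrist_force: [-0.8, -0.2, -0.9]
opening: 0.611
```

Request:
jog_arm(
  commands=[0,0.2,0.1,0,0,0,-1,0,0.4,0.234,0,0,0,-1,0,0.6,0.234,0,0,0,-1,0,0.7,0.234,0,0,0,-1,0,0.7,0.234,0,0,0,-1,0.3,0.7,0.234,0,0,0,-1,0.6,0.7,0.234,0,0,0,-1,0.65,0.7,0.234,0,0,0,-1,0.65,0.7,0.234,0,0,0,-1],
)

```text
time_s: 18.65
eef_pos: [0.6453, 0.0257, 0.0588]
eef_rot: [0.705, -0.057, 0.705, 0.057]
wrist_force: [-0.4, -0.3, 0.7]
opening: 0.612
```

Run:
```python
from h import *
go([.6455,.0264,.0365],1)
```

```text
pos [0.6453 0.0257 0.0588] q [-0.14  0.56  1.54 -0.    1.05 -0.3 ] t 18.65 op 0.612 F [-0.4 -0.3  0.7]
shift [0.1115 0.0034 0.0014] turn [-0.0002  0.      0.0001]
```

Request:
jog_arm(
  commands=[0.06,0.002,0,0,0,0,-1,0.112,0.002,0,0,0,0,-1,0.112,0.002,0,0,0,0,-1,0.112,0.002,0,0,0,0,-1],
)

```text
time_s: 19.15
eef_pos: [0.6453, 0.0273, 0.0363]
eef_rot: [0.705, -0.057, 0.704, 0.057]
wrist_force: [1.1, -0.1, 2.6]
opening: 0.612
```

Run:
```python
from h import *
go([.6455,.0264,.0365],1)
c=ctrl.camera("scene");cv2.imwrite("pics/t6.png",cv2.resize(c["frame"][200:360,130:330,::-1],None,fx=4,fy=4)[:600])
```

```text
pos [0.6453 0.0273 0.0363] q [-0.14  0.59  1.54 -0.    1.01 -0.3 ] t 19.15 op 0.612 F [ 1.1 -0.1  2.6]
shift [-0.001  -0.0047  0.    ] turn [0.0001 0.0002 0.0001]
```

View pics/t6.png

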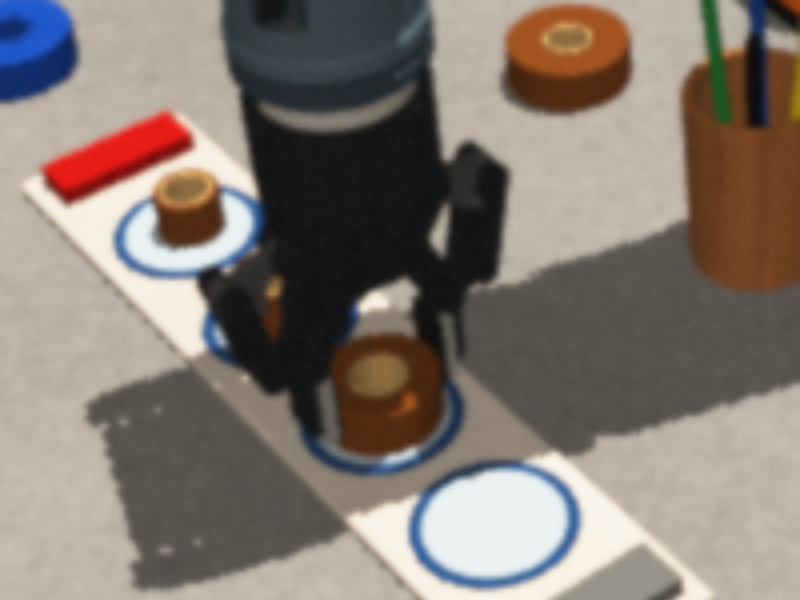

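The third roll is centred on mark_b. I'll release it, then fetch the full roll at (0.4535, -0.162).

Request:
jog_arm(
  commands=[0,0,0,0,0,0,1,0,0,0,0,0,0,1,0,0,0,0,0,0,1,0,0,0,0,0,0,1,0,0,0,0,0,0,1,0,0,0,0,0,0,1,-0.3,0,0,0,0,0,1,-0.6,0,0,0,0,0,1,-0.9,0,0,0,0,0,1,-0.9,0,0,0,0,0,1],
)

```text
time_s: 20.45
eef_pos: [0.6483, 0.0269, 0.223]
eef_rot: [0.709, -0.058, 0.7, 0.056]
wrist_force: [-0.3, -0.1, 0.6]
opening: 0.998
```

Run:
```python
from h import *
go([.4535,-.1620,.1],1)
```

```text
pos [0.6483 0.0269 0.223 ] q [-0.14  0.36  1.45  0.    1.32 -0.3 ] t 20.45 op 0.998 F [-0.3 -0.1  0.6]
shift [ 0.6047 -0.7733 -1.1208] turn [0.     0.0019 0.0006]
```

Request:
jog_arm(
  commands=[0,-0.3,0,0,0,0,1,0,-0.6,-0.1,0,0,0,1,0,-0.77,-0.3,0,0,0,1,0,-0.77,-0.6,0,0,0,1,0,-0.77,-0.8,0,0,0,1,0,-0.77,-0.8,0,0,0,1],
)

```text
time_s: 21.2
eef_pos: [0.5088, -0.1504, 0.2143]
eef_rot: [0.704, -0.056, 0.706, 0.057]
wrist_force: [0.3, 0.6, 0.9]
opening: 1.001
```

Request:
jog_arm(
  commands=[0,0,-0.3,0,0,0,1,0,0,-0.3,0,0,0,1,0.25,0,-0.3,0,0,0,1,0.5,0,-0.3,0,0,0,1,0.6,0,-0.3,0,0,0,1,0.6,0,-0.3,0,0,0,1],
)

```text
time_s: 21.95
eef_pos: [0.4522, -0.1592, 0.0939]
eef_rot: [0.704, -0.056, 0.706, 0.058]
wrist_force: [1.0, -0.6, -0.0]
opening: 1.001
```

Run:
```python
from h import *
go([.4535,-.1620,.0295],1)
```

```text
pos [ 0.4522 -0.1592  0.0939] q [-0.59  0.19  1.96  0.    0.99 -0.75] t 21.95 op 1.001 F [ 1.  -0.6 -0. ]
shift [ 0.3219 -0.0156  0.005 ] turn [ 0.0001 -0.0004 -0.0004]
```

Request:
jog_arm(
  commands=[0.1,-0.015,0.003,0,0,0,1,0.12,-0.015,0.003,0,0,0,1,0.12,-0.015,0.003,0,0,0,1,0.12,-0.015,0.003,0,0,0,1],
)

```text
time_s: 22.45
eef_pos: [0.4542, -0.1632, 0.0727]
eef_rot: [0.705, -0.057, 0.704, 0.057]
wrist_force: [-0.3, 0.1, -0.4]
opening: 1.002
```

Run:
```python
from h import *
go([.4535,-.1620,.0295],1)
c=ctrl.camera("scene");cv2.imwrite("pics/t7.png",cv2.resize(c["frame"][130:290,200:400,::-1],None,fx=4,fy=4)[:600])
```

```text
pos [ 0.4542 -0.1632  0.0727] q [-0.59  0.24  1.97  0.    0.94 -0.75] t 22.45 op 1.002 F [-0.3  0.1 -0.4]
shift [ 0.2159  0.0069 -0.0027] turn [0.     0.0002 0.0002]
```

View pics/t7.png

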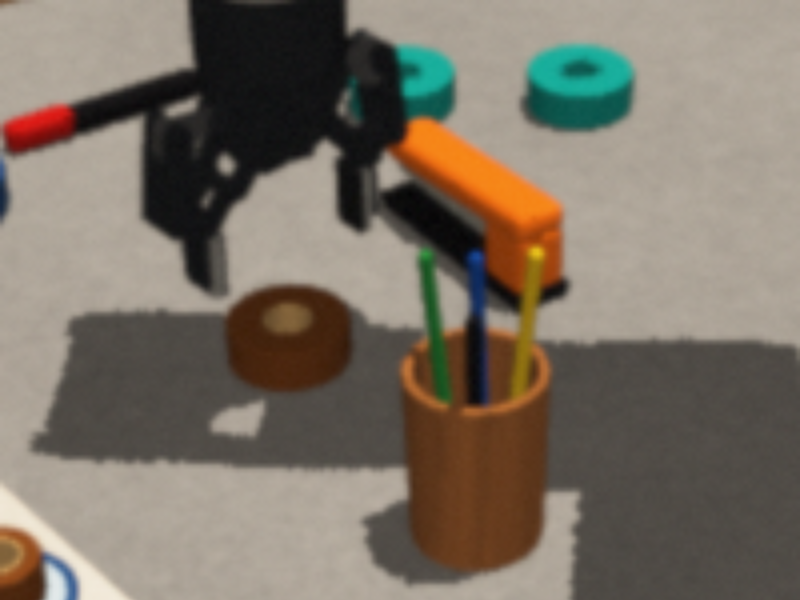

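Request:
jog_arm(
  commands=[0.1,0,0,0,0,0,1,0.2,0,0,0,0,0,1,0.216,0,0,0,0,0,1,0.216,0,0,0,0,0,1],
)

```text
time_s: 23.0
eef_pos: [0.4537, -0.1631, 0.029]
eef_rot: [0.705, -0.057, 0.705, 0.057]
wrist_force: [0.4, 0.9, 0.1]
opening: 1.0
```

Request:
jog_arm(
  commands=[0,0,0,0,0,0,-1,0,0,0,0,0,0,-1,0,0,0,0,0,0,-1,0,0,0,0,0,0,-1,0,0,0,0,0,0,-1,0,0,0,0,0,0,-1],
)

```text
time_s: 23.75
eef_pos: [0.4542, -0.1634, 0.0303]
eef_rot: [0.705, -0.058, 0.704, 0.057]
wrist_force: [-3.5, 2.4, 13.1]
opening: 0.753
```

Run:
```python
from h import *
go([.6317,.1093,.0365],1)
```

```text
pos [ 0.4542 -0.1634  0.0303] q [-0.59  0.32  1.97 -0.    0.85 -0.75] t 23.75 op 0.753 F [-3.5  2.4 13.1]
shift [-0.0312  1.2023  1.0958] turn [0.0001 0.0002 0.0002]
```

Request:
jog_arm(
  commands=[-0.3,0,0,0,0,0,-1,-0.6,0,0.1,0,0,0,-1,-0.8,0,0.3,0,0,0,-1,-0.9,0,0.6,0,0,0,-1,-0.9,0,0.9,0,0,0,-1,-0.9,0.2,1,0,0,0,-1,-0.9,0.5,1,0,0,0,-1,-0.9,0.5,1,0,0,0,-1],
)

```text
time_s: 24.75
eef_pos: [0.634, -0.0277, 0.2085]
eef_rot: [0.704, -0.058, 0.705, 0.059]
wrist_force: [-0.2, -0.4, -1.2]
opening: 0.75
```

Request:
jog_arm(
  commands=[0,0.2,0.1,0,0,0,-1,0,0.4,0.1,0,0,0,-1,0,0.6,0.1,0,0,0,-1,0,0.7,0.1,0,0,0,-1,0,0.7,0.1,0,0,0,-1,0.3,0.7,0.1,0,0,0,-1,0.6,0.7,0.1,0,0,0,-1,0.75,0.7,0.1,0,0,0,-1,0.75,0.7,0.1,0,0,0,-1],
)

```text
time_s: 25.88
eef_pos: [0.63, 0.1075, 0.0554]
eef_rot: [0.703, -0.056, 0.707, 0.056]
wrist_force: [0.3, 1.1, -0.8]
opening: 0.749
```

Run:
```python
from h import *
go([.6317,.1093,.0365],1)
```

```text
pos [0.63   0.1075 0.0554] q [-0.02  0.56  1.55 -0.    1.04 -0.18] t 25.875 op 0.749 F [ 0.3  1.1 -0.8]
shift [0.0944 0.0075 0.0105] turn [-0.0003 -0.001  -0.0001]
```

Request:
jog_arm(
  commands=[0.04,0.007,0.004,0,0,0,-1,0.08,0.007,0.004,0,0,0,-1,0.1,0.007,0.004,0,0,0,-1,0.1,0.007,0.004,0,0,0,-1,0.1,0.007,0.004,0,0,0,-1],
)

```text
time_s: 26.5
eef_pos: [0.6328, 0.111, 0.0389]
eef_rot: [0.705, -0.057, 0.705, 0.057]
wrist_force: [-0.8, 0.8, -0.3]
opening: 0.75
```

Run:
```python
from h import *
go([.6317,.1093,.0365],1)
c=ctrl.camera("scene");cv2.imwrite("pics/t8.png",cv2.resize(c["frame"][230:390,130:330,::-1],None,fx=4,fy=4)[:600])
```

```text
pos [0.6328 0.111  0.0389] q [-0.01  0.58  1.55 -0.    1.01 -0.17] t 26.5 op 0.75 F [-0.8  0.8 -0.3]
shift [ 0.0118 -0.0073 -0.0066] turn [0.     0.0001 0.    ]
```

View pics/t8.png

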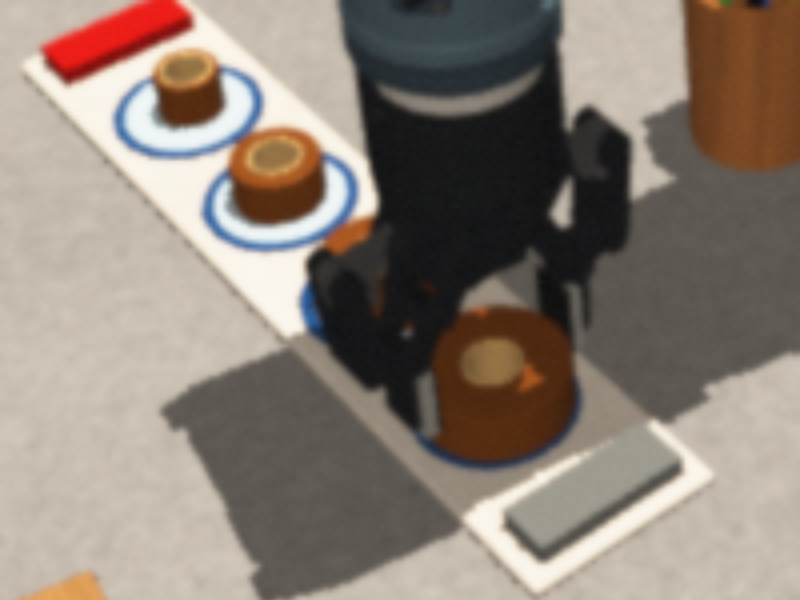

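Request:
jog_arm(
  commands=[0.013,-0.007,-0.006,0,0,0,-1,0.013,-0.007,-0.006,0,0,0,-1,0.013,-0.007,-0.006,0,0,0,-1,0.013,-0.007,-0.006,0,0,0,1,0.013,-0.007,-0.006,0,0,0,1,0.013,-0.007,-0.006,0,0,0,1,0.013,-0.007,-0.006,0,0,0,1,0.013,-0.007,-0.006,0,0,0,1,0.013,-0.007,-0.006,0,0,0,1,0.013,-0.007,-0.006,0,0,0,1],
)

```text
time_s: 27.8
eef_pos: [0.6316, 0.1093, 0.0359]
eef_rot: [0.705, -0.057, 0.705, 0.057]
wrist_force: [-0.1, 0.4, -0.4]
opening: 0.999
```

Request:
jog_arm(
  commands=[-0.3,0,0,0,0,0,1,-0.6,0,0,0,0,0,1,-0.9,0,0,0,0,0,1,-0.9,0,0,0,0,0,1],
)

```text
time_s: 28.3
eef_pos: [0.6352, 0.1094, 0.2232]
eef_rot: [0.709, -0.058, 0.7, 0.057]
wrist_force: [0.5, 0.9, -0.4]
opening: 1.0
```

Request:
jog_arm(
  commands=[0,0.3,0,0,0,0,1,0,0.6,-0.2,0,0,0,1,0,0.9,-0.4,0,0,0,1,0,1,-0.6,0,0,0,1,0,1,-0.8,0,0,0,1,0,1,-0.8,0,0,0,1],
)

```text
time_s: 29.05
eef_pos: [0.4382, 0.2812, 0.2145]
eef_rot: [0.704, -0.058, 0.706, 0.058]
wrist_force: [0.3, -0.2, 0.0]
opening: 1.001
```

Request:
jog_arm(
  commands=[0,0.3,0,0,0,0,1,0,0.6,0,0,0,0,1,0,0.6,0,0,0,0,1,0,0.6,0,0,0,0,1],
)

```text
time_s: 29.55
eef_pos: [0.4225, 0.399, 0.2149]
eef_rot: [0.704, -0.058, 0.705, 0.057]
wrist_force: [0.5, 0.2, 0.5]
opening: 1.003
```

Run:
```python
from h import *
for n,s in(("top",(120,280,220,420)),("scene",(180,380,120,370))):
  c=ctrl.camera(n);f=c["frame"][:,:,::-1].copy();a,b,l,r=s
  im=cv2.resize(f[a:b,l:r],None,fx=3,fy=3,interpolation=cv2.INTER_CUBIC)
  if n=="top":
    T=im
    M=[(.63169,.10926),(.64551,.02643),(.6591,-.0565),(.67219,-.13938)]
    hsv=cv2.cvtColor(f,cv2.COLOR_BGR2HSV);m=((hsv[...,0]<20)&(hsv[...,1]>90)&(hsv[...,2]>50)).astype(np.uint8)
    for P in M:
      u,v=proj(c,[*P,.031])[0].astype(int);k=15
      roi=m[v-k:v+k+1,u-k:u+k+1];cs=cv2.findContours(roi,0,1)[0]
      e=cv2.minEnclosingCircle(max(cs,key=cv2.contourArea));w=ray(c,(e[0][0]+u-k,e[0][1]+v-k),.031)
      print(((w[:2]-P)*1000).round(1),e[1])
  else: S=im
cv2.imwrite("pics/f1.png",T);cv2.imwrite("pics/f2.png",S)
```

```text
[-2.4  0.2] 13.41310977935791
[-2.5 -0.7] 10.736401557922363
[-1.9 -1.8] 8.438080787658691
[-2.6 -0.5] 6.185710430145264
```

View pics/f1.png

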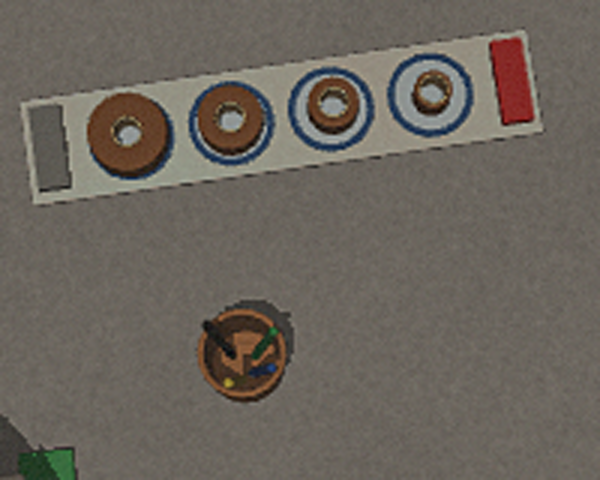

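View pics/f2.png

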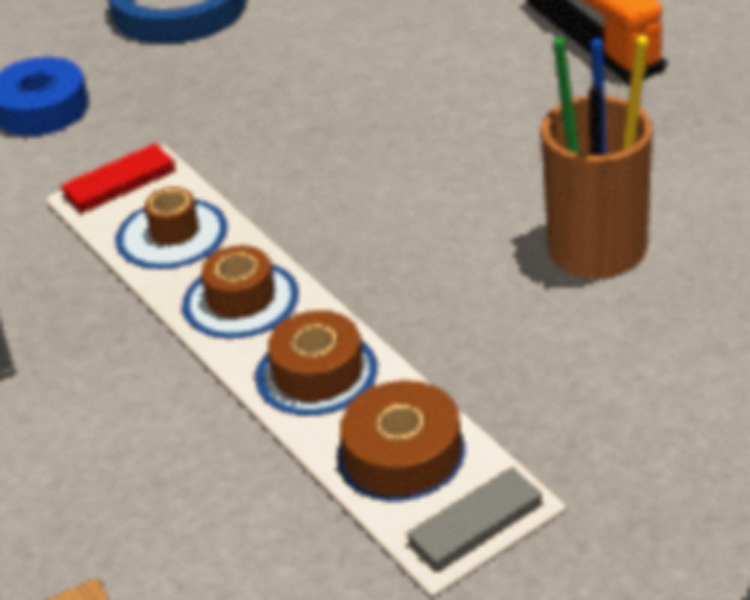

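All four rolls lie flat and centred, in the right order, and the cup hasn't moved. The arm is clear, so I'll hand in.

```bash
python3 -c "
from bench import ctrl
print(ctrl.hand_in())"
```

```text
the job is handed in; nothing more can be done
None
```

I put the four brown rolls on their marks and handed the job in at about 29.7 s. The red tag is beside mark_d, so counted from it the rolls stand least on d, low on c, high on b and full on a.

- **Position:** in the final top view each roll measured about 2–3 mm from its mark's centre, within the 12 mm limit. About 2 mm of that is probably bias in my outline measurement and the camera calibration.
- **Flatness and release:** both final pictures show the rolls lying flat and released. I judged tilt and underside height by eye only and did not measure them.
- **Cup and look-alikes:** the cup is standing and looks unmoved, though I did not measure its final position. I left the blue and turquoise look-alikes alone.
- **Forces:** the wrist force never read more than about 14 N at the ends of the moves. The fingertips seemed to press lightly on the table while closing on a roll.

No check failed or disagreed. The hand-in reported no verdict.

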